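# Load the board test fixture

## Task

Load the board test fixture one part after another: set the black carrier tray on the sprung platform between the posts, lay the circuit board in it chip up, then the white spacer frame on the board, then the handled pressure plate on top, lengthwise between the catches. Press the plate down until both catches have snapped over it, then let go so that the whole stack stays held down; leave the tin and the screwdriver alone.

Things in the scene. Friction and masses are not known exactly. Their poses are not given: they have to be found in the camera images.
- fixture: Fixed test fixture: grey base 190 x 90 x 14 mm, 4 guide posts, sprung platform, a catch at each end. Origin: centre of underside, on the bench; x along it through both catches, z up. Platform 80 x 36 mm (x, y), top 46 mm up when free. Posts 8 mm thick, 85 high, tapered tops, at x +-45, y +-34 mm (free gap 82 in x, 60 in y). Long sides open for fingers.
- platform (a joint): How far the fixture's platform has sunk (m): 0 up, 0.016 bottom stop. A spring pushes it up, 7.5 N at the top to 11.5 N at the bottom; the weight of the stack alone does not sink it. With the full stack caught under both catches it reads about 0.011.
- catch_near (a joint): Sprung sliding catch (2 to 4 N) at the fixture's -x end: 0 = closed, up to 0.012 m outwards. Dark steel, 18 mm wide, 94 high; nose tip at x = -50.5 mm, its flat underside 70 mm above the fixture's origin; above it a ramp widens to x = -62 at 93 mm. Pushing the plate down (10 to 20 N in all) drives both catches out; they snap back over its top.
- catch_far (a joint): The like catch, mirrored, at the fixture's +x end: 0 = closed, up to 0.012 m outwards.
- tray: Black plastic tray, 92 mm long (x), 80 g. Origin: centre of underside; z up. Floor 8 mm thick, 46 mm wide (y): grip it across the middle, between the lugs. End walls at x +-42 to +-46, 52 mm wide, and four lugs at x +-25 to +-37, y +-31 to +-35, all 20 mm high; between them (84 x 62 mm) board and frame drop in. Lugs and ends fit between the fixture's posts with 4 mm play.
- board: Circuit board on an aluminium backing plate: 72 x 52 mm (x, y), 7 mm thick, green top with a black chip 30 x 20 mm standing 4 mm proud at its centre; 90 g. Lies chip up. Origin: centre of its underside; x along its length, z up.
- frame: White plastic spacer frame: a flat rectangle 72 x 52 mm (x, y), 10 mm thick, with an open window 48 x 34 mm in the middle; 40 g. It rests on the rim of the board, around the chip. Origin: centre of its underside (in the empty window); x along its length, z up.
- plate: Pressure plate: bare aluminium 114 x 50 x 10 mm (x, y, z) with a black bar handle on top, 46 mm long (x), 16 mm wide (y), from 10 to 34 mm above the underside; 180 g. Origin: centre of its underside; x along its length, z up. It goes lengthwise between the catches, on the spacer frame.
- tin: Bystander: round aluminium tin, 52 mm across, 34 mm high. Origin: centre of its underside.
- driver: Bystander: screwdriver, 170 mm long, lying flat. Origin near its middle; x along it.
Things that resemble listed ones, but are neither listed nor needed, are in the scene too. Leave any brown or orange look-alike of the plate alone.

How it is judged:
By the outcome, as a careful person would: the job done as asked, in the order asked, and still so for the second after the job is handed in, with the robot touching nothing.
It also fails if it takes over 115 s, if anything falls off the work surface, if the arm or the gripper's body presses on something with over 40 N, if the wrist force passes 120 N, or if a joint passes its speed limit or range.

## Robot

A 7-joint arm with a two-finger parallel gripper is mounted at the origin on the work surface. World frame = base frame: x ahead of the robot, y to its left, z up, the work surface at z = 0. Lengths are in m, angles in rad, forces in N, time in s.
With the tool pointing down it reaches from about 0.4 to 0.875 m from the base axis. Payload 19.3 kg.
Tool frame: the origin (TCP) lies at the very end of the fingers, on their centre line; the grasp point (between the pads) lies 19 mm behind it; z points along the fingers, y is the line along which they close (so a half turn about z gives the same grasp; the last joint's range is limited). The gripper opens to 85 mm and grips with 20 to 120 N. Pads are 22 mm wide; open, the fingers measure 114 mm over their backs; the gripper's body (76 mm by 85 mm) begins 54 mm behind the grasp point. The pads swing forward as they close: fully open they stand 13 mm farther back than shut.
Start: joints at [-1.2, 0.521, -0.036, 1.599, 0.021, 1.021, -0.113], TCP at [0.267, 0.565, 0.231] pointing down, gripper open.
Joint ranges: [-2.91, 2.91], [-0.3, 2.13], [-1.5, 1.42], [0.17, 2.43], [-1.26, 4.41], [0.16, 1.93], [-2.52, 2.52]. Speed limits (rad/s): [1.89, 1.89, 2.39, 2.39, 3.01, 3.01, 3.01].

## Interface

Orientations are given as [roll, pitch, yaw] about the fixed x, y, z axes, in that order (R = Rz(yaw) Ry(pitch) Rx(roll)).
In Python, from workcell import monitor, viewer, bot gives the robot as it stands.
- The arm moves only by the tool move_arm, never from a script. Its arguments are lists of equal length, an entry for each row: "gripper": the opening, from 0 (shut) to 1 (fully open); "linear": the shift along the tool's x, y, z in cm, a list of three; "twist": the turn about the tool's z in degrees. A call has 1 to 8 rows; each row shifts and turns the commanded pose from where the row before left it, along the tool's axes as they then stand; what a row does not reach is not made up. A row lasts 1/10 s, in which the tool goes at most 50 mm and 8.59 degrees, less where a joint would pass 70% of its speed; a pose out of reach is approached as far as the arm can. A call with a gripper value outside its range is refused whole. The fingers move at their own pace and stop on an object; "squeeze" is the grip in N (left out, the last holds). Time passes only in rows, so rows that do not move let the fingers close. It gives the time, the measured TCP pose, the force, the opening and the grip force at its end, in the units of the state.
- monitor.observe(): the state, without advancing time (a new reading comes with each control period).
- viewer.grab_frame(name): name is "scene" or "top" or "wrist"; returns a dict with "img" (400x640x3 uint8, red, green, blue), "K" (3x3 intrinsics, pixels), "eye" and "rotation" of the camera in the world. Camera axes: x right, y up, looking along -z (the intrinsics and any distortion apply to the point x, -y, -z); pixel columns grow to the right and rows downward; lengths in m; the calibration is good to about 2 mm. The wrist camera is an equidistant fisheye: a pixel r from the principal point sees the ray r / f radians off the axis. A picture is of the moment at which its call begins. There is no depth.
- bot.job_done(): hands the job in; it is judged then, once.
The state is a dict: "clock": time; "qpos": joint angles; "qd": joint speeds; "joint_efforts": joint torques, N m; "position": TCP position; "tool_rot": TCP orientation; "force": force on the tool from outside, world axes, zero at the start; "moment": the same for the moment, N m; "grip_width": finger opening in m; "finger_force": force on a finger pad.
Only numpy, scipy, OpenCV 4.12 (cv2) and the standard library are available. Lean on these libraries where they do the work, as an engineer would, in place of code of your own. Each camera call takes 0.05 s, during which the arm holds its last target. There are 200 camera calls.

## Working session

There is one attempt and no reset: what is moved stays moved. The work goes in short steps, Python scripts to look and compute and a tool call to move; the robot and the scene stay as the last step left them, time stands still between calls to the robot, and variables do not carry over. Pictures are saved under pics/ and viewed, at most 14 in all, crops included, and the job is handed in when it is done.

Besides the shell and the picture viewer there is one more tool, called as a command line: name --pt "numbers of a row" for each row, then --argument value for the rest. move_arm: Moves the arm, as the interface text tells. Its arguments: {"type":"object","properties":{"gripper":{"type":"array"},"linear":{"type":"array"},"twist":{"type":"array"},"squeeze":{"type":"number"}},"required":["gripper","linear","twist"]}

```bash
mkdir -p pics; ls; cat > h.py <<'E'
import numpy as np, cv2
from workcell import monitor, viewer, bot
def shot(n,f):
    d=viewer.grab_frame(n); cv2.imwrite(f'pics/{f}.png',d['img'][:,:,::-1]); np.savez(f'pics/{f}.npz',**{k:np.array(d[k]) for k in('img','K','eye','rotation')}); return d
E
python3 - <<'E'
from h import *
for n in('scene','top'):
    d=shot(n,n+'0'); print(n,[k for k in d],np.round(d['K'],1).tolist(),np.round(d['eye'],3),np.round(d['rotation'],3).tolist())
print(monitor.observe())
E
```

```text
pics
scene ['img', 'K', 'eye', 'rotation'] [[403.5, 0.0, 320.1], [0.0, 403.5, 205.6], [0.0, 0.0, 1.0]] [1.036 0.545 0.909] [0.665, -0.014, 2.266]
top ['img', 'K', 'eye', 'rotation'] [[435.7, 0.0, 312.2], [0.0, 435.7, 197.6], [0.0, 0.0, 1.0]] [0.368 0.14  1.153] [0.115, -0.005, -1.584]
{'clock': 0.1, 'qpos': array([-1.20017645,  0.52196691, -0.03631896,  1.59993087,  0.02119469,
        1.02108699, -0.11280252]), 'qd': array([ 8.94462643e-04, -1.25720428e-03,  2.13462323e-04, -2.37516009e-03,
        2.69126509e-05, -9.29600112e-04, -7.89898810e-04]), 'joint_efforts': array([ 3.64634463e-03, -9.28486991e+01,  1.98393658e+00, -3.70536375e+01,
        1.80900662e-02,  5.25816387e-03,  1.82968972e-05]), 'position': array([0.26658465, 0.5649734 , 0.2307828 ]), 'tool_rot': array([-3.14058766e+00,  6.91124555e-05,  2.70074883e+00]), 'force': array([-0.03368938,  1.04496928, -0.38597136]), 'moment': array([ 0.01553676,  0.03400014, -0.00178311]), 'finger_force': 0.0, 'grip_width': 0.08524587187003944}
```

View pics/scene0.png

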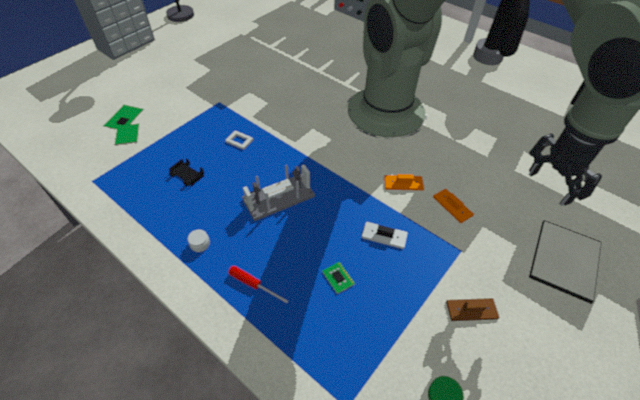

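View pics/top0.png

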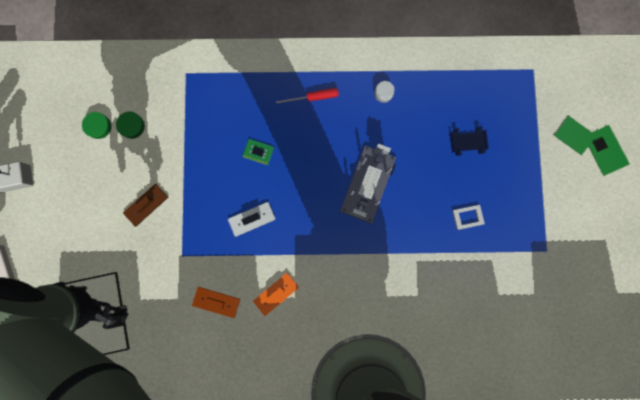

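The scene picture shows the tray (185,172), frame (238,140), fixture (278,190), plate (385,235) and board (338,277). The top picture shows the same parts at (468,139), (468,216), (370,182), (251,217) and (258,151). I'll enlarge these.

```bash
cat >> h.py <<'E'
def mosaic(f,out,cr,s,cols):
    im=cv2.imread(f'pics/{f}.png'); T=[]
    for(x,y,w,h) in cr:
        c=cv2.resize(im[y:y+h,x:x+w],None,fx=s,fy=s,interpolation=cv2.INTER_CUBIC)
        for k in range(0,w,10): 
            cv2.line(c,(k*s,0),(k*s,6),(0,255,255),1); cv2.putText(c,str(x+k),(k*s,16),0,.33,(0,255,255),1)
        for k in range(10,h,10):
            cv2.line(c,(0,k*s),(6,k*s),(0,255,255),1); cv2.putText(c,str(y+k),(8,k*s+4),0,.33,(0,255,255),1)
        T.append(c)
    cv2.imwrite(f'pics/{out}.png',np.vstack([np.hstack(T[i:i+cols]) for i in range(0,len(T),cols)]))
from scipy.spatial.transform import Rotation as Ro
def cam(f):
    d=np.load(f'pics/{f}.npz'); return d['K'],d['eye'],Ro.from_euler('xyz',d['rotation']).as_matrix()
def ray(f,p,fish=False):
    K,e,R=cam(f); x=(p[0]-K[0,2])/K[0,0]; y=(p[1]-K[1,2])/K[1,1]
    if fish:
        r=np.hypot(x,y); v=np.array([x/r*np.sin(r),-y/r*np.sin(r),-np.cos(r)]) if r>1e-9 else np.array([0,0,-1.])
    else: v=np.array([x,-y,-1])
    return e,R@(v/np.linalg.norm(v))
def atz(f,p,z,fish=False):
    e,v=ray(f,p,fish); return e+v*(z-e[2])/v[2]
def tri(obs):
    A=np.zeros((3,3));b=np.zeros(3)
    for f,p,fi in obs:
        e,v=ray(f,p,fi);P=np.eye(3)-np.outer(v,v);A+=P;b+=P@e
    x=np.linalg.solve(A,b); return x,[float(np.linalg.norm((np.eye(3)-np.outer(ray(*o)[1],ray(*o)[1]))@(x-ray(*o)[0]))) for o in obs]
def proj(f,X,fish=False):
    K,e,R=cam(f); c=R.T@(np.array(X)-e); x,y,z=c[0],-c[1],-c[2]; 
    if fish: r=np.hypot(x,y); t=np.arctan2(r,z); return np.array([K[0,2]+K[0,0]*t*x/r,K[1,2]+K[1,1]*t*y/r])
    return np.array([K[0,2]+K[0,0]*x/z,K[1,2]+K[1,1]*y/z])
E
python3 - <<'E'
from h import *
mosaic('top0','m1',[(445,118,50,37),(445,198,50,37),(335,140,75,85),(225,132,50,37),(222,195,60,45)][:2]+[(232,132,50,37),(226,198,50,37)],8,2)
mosaic('top0','m2',[(330,138,80,88)],7,1)
mosaic('scene0','m3',[(160,150,50,37),(215,120,50,37),(315,257,50,37),(358,215,50,37)],8,2)
for f,p in(('top0',(258,151)),('scene0',(338,277)),('top0',(468,216)),('scene0',(238,140)),('top0',(369,390))): print(atz(f,p,0).round(3))
E
```

```text
[0.629 0.277 0.   ]
[0.626 0.279 0.   ]
[ 0.446 -0.28   0.   ]
[ 0.446 -0.279  0.   ]
[ 0.008 -0.005  0.   ]
```

View pics/m1.png

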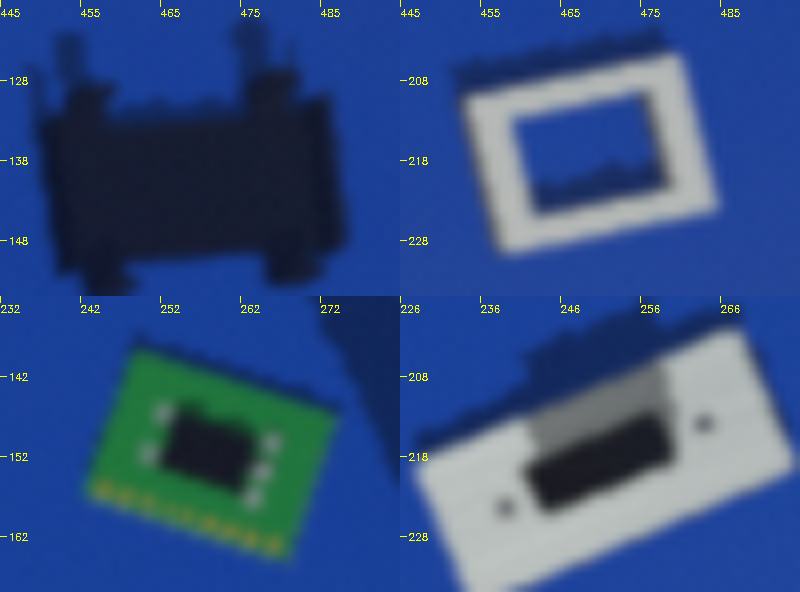

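View pics/m2.png

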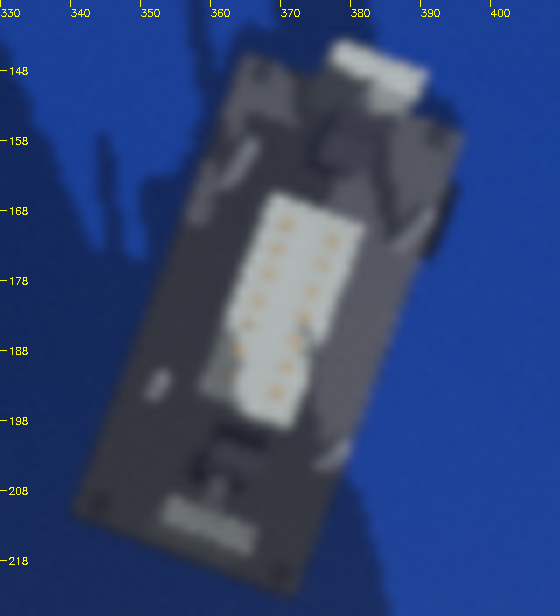

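View pics/m3.png

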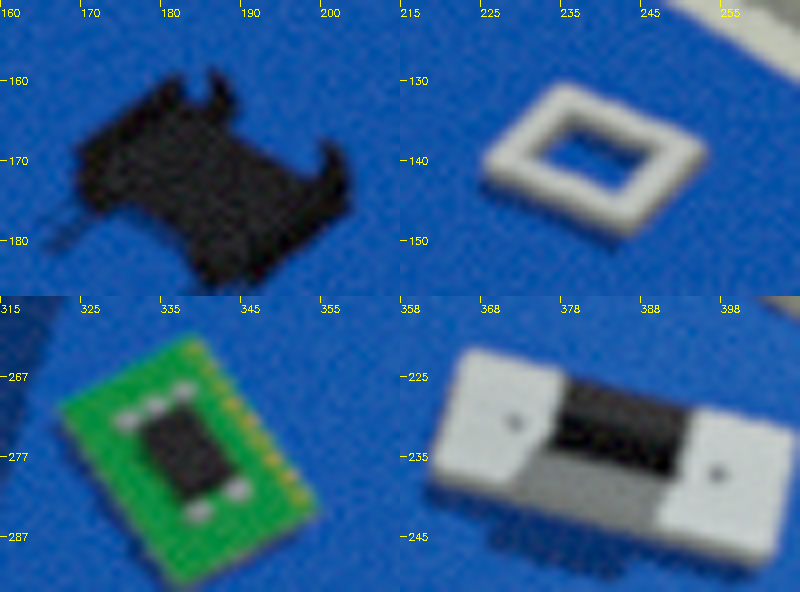

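Close up, the corners are clear in both views. I'll triangulate them, trying each cyclic match, and check the sizes.

```bash
python3 - <<'E'
from h import *
def go(n,T,S,dims):
    T=[np.array(t) for t in T]
    best=None
    for k in range(4):
        r=[tri([('top0',T[i],False),('scene0',S[(i+k)%4],False)]) for i in range(4)]
        s=sum(x[1][0] for x in r)
        if best is None or s<best[0]: best=(s,k,r)
    X=np.array([x[0] for x in best[2]])
    print(n,'res',round(best[0]/4,4),'\n',X.round(4).tolist(),'ctr',X.mean(0).round(4),'edges',[round(float(np.linalg.norm(X[i]-X[i-1])),4) for i in range(4)])
    z=dims
    Y=np.array([atz('top0',t,z) for t in T]); Z=np.array([atz('scene0',t,z) for t in S])
    for W in(Y,Z):
        e=[W[(i+1)%4]-W[i] for i in range(4)]; print('  atz ctr',W.mean(0).round(4),'len',[round(float(np.linalg.norm(q)),4) for q in e],'ang',[round(float(np.degrees(np.arctan2(q[1],q[0]))),1) for q in e])
go('frame',[(453.2,210.2),(480.3,204.5),(485,224.5),(458.1,229.6)],[(225.6,140),(235.3,130.6),(253.4,138.8),(243.1,148.8)],.010)
go('board',[(249.1,138.4),(274.2,146.9),(268.2,165),(243,156.2)],[(322,270.5),(339.4,261.8),(354.8,284),(337.5,293)],.007)
go('plate',[(227.9,220),(268.5,202.2),(276,218.7),(234.9,235.3)],[(367.3,221.5),(407.5,231.2),(404.5,249),(362,237.2)],.010)
go('fixt',[(364.3,145.9),(396.4,157.3),(372.4,223),(340.3,211.1)],[(243,207),(250,217),(314,195),(303,184)],.014)
P=np.array([atz('top0',p,.046) for p in((368.6,165.9),(381.7,170.6),(371.7,199.4))]);print('platform',P.round(4),((P[0]+P[2])/2).round(4),np.linalg.norm(np.diff(P,axis=0),axis=1))
for p in ((456,130.5),(479.5,129),(457.5,153),(481.5,151.5)):print('lug',atz('top0',p,.02).round(4))
E
```

```text
frame res 0.0026 
 [[0.4616, -0.2415, -0.0034], [0.4745, -0.3111, 0.0024], [0.4217, -0.3216, 0.001], [0.4089, -0.25, -0.0015]] ctr [ 4.417e-01 -2.810e-01 -4.000e-04] edges [0.0534, 0.071, 0.0539, 0.0728]
  atz ctr [ 0.4426 -0.2796  0.01  ] len [0.0738, 0.0537, 0.0726, 0.0522] ang [-78.9, -170.0, 99.9, 11.4]
  atz ctr [ 0.4475 -0.269   0.01  ] len [0.0521, 0.0743, 0.0544, 0.0728] ang [-169.3, 98.6, 9.1, -83.2]
board res 0.0023 
 [[0.6627, 0.3034, -0.0], [0.6388, 0.2351, -0.0006], [0.5895, 0.2521, -0.0026], [0.6145, 0.3203, -0.0031]] ctr [ 0.6264  0.2777 -0.0016] edges [0.0512, 0.0723, 0.0522, 0.0726]
  atz ctr [0.6257 0.2747 0.007 ] len [0.0716, 0.0517, 0.0717, 0.0511] ang [-109.7, 161.8, 69.8, -18.4]
  atz ctr [0.6291 0.2822 0.007 ] len [0.0514, 0.0722, 0.0498, 0.0719] ang [159.6, 69.9, -20.8, -108.7]
plate res 0.0027 
 [[0.4434, 0.3596, -0.0075], [0.489, 0.2514, -0.0037], [0.4432, 0.2327, 0.0042], [0.4017, 0.3382, 0.01]] ctr [0.4444 0.2955 0.0008] edges [0.05, 0.1174, 0.0502, 0.1135]
  atz ctr [0.4449 0.2919 0.01  ] len [0.1159, 0.048, 0.1154, 0.0443] ang [-66.8, -155.9, 111.4, 24.9]
  atz ctr [0.4488 0.3002 0.01  ] len [0.1112, 0.0587, 0.115, 0.0549] ang [113.5, 24.6, -68.4, -159.2]
fixt res 0.0209 
 [[0.6396, -0.0172, 0.0473], [0.6118, -0.0943, -0.0802], [0.4209, -0.0118, -0.083], [0.47, 0.0479, 0.0434]] ctr [ 0.5356 -0.0188 -0.0181] edges [0.1818, 0.1516, 0.208, 0.1482]
  atz ctr [ 0.5333 -0.0162  0.014 ] len [0.0905, 0.1872, 0.0894, 0.1865] ang [-110.7, 158.4, 68.8, -21.3]
  atz ctr [0.5519 0.0033 0.014 ] len [0.0417, 0.1928, 0.0529, 0.1874] ang [73.8, 154.5, -101.9, -22.3]
platform [[ 0.5759 -0.0136  0.046 ]
 [ 0.5632 -0.0471  0.046 ]
 [ 0.4889 -0.0191  0.046 ]] [ 0.5324 -0.0164  0.046 ] [0.03578387 0.07943891]
lug [ 0.6739 -0.2533  0.02  ]
lug [ 0.6773 -0.3164  0.02  ]
lug [ 0.6127 -0.2542  0.02  ]
lug [ 0.616  -0.3182  0.02  ]
```

The sizes and edge lengths match the text, and everything lies on the bench. The remaining bias of a few mm I'll refine with the wrist camera. Next, a move planner, then over the tray.

```bash
cat >> h.py <<'E'
def plan(P,yaw,step=4.5,pos=None,cy=None):
    "rows to world P, tool yaw (deg): tool-axes shift total in cm and twist"
    s=monitor.observe(); pos=s['position'] if pos is None else np.array(pos); cy=np.degrees(s['tool_rot'][2]) if cy is None else cy
    R=Ro.from_euler('xyz',[np.pi,0,np.radians(cy)]).as_matrix()
    d=R.T@(np.array(P)-pos)*100; tw=-((yaw-cy+180)%360-180)
    n=int(np.ceil(np.linalg.norm(d)/step)); print('t',round(s['clock'],1),'shift',d.round(2),'rows',n,'each',(d/max(n,1)).round(2),'twist',round(tw,1),'world fz',s['force'].round(1))
E
python3 -c "
from h import *
plan((.645,-.27,.2),93)"
```

```text
t 0.1 shift [-69.85 -59.37   3.08] rows 21 each [-3.33 -2.83  0.15] twist 61.7 world fz [-0.   1.  -0.4]
```

move_arm --gripper '[1,1,1,1,1,1,1,1]' --pt "-3.3 -2.8 0" --pt "-3.3 -2.8 0" --pt "-3.3 -2.8 0" --pt "-3.3 -2.8 0" --pt "-3.3 -2.8 0" --pt "-3.3 -2.8 0" --pt "-3.3 -2.8 0" --pt "-3.3 -2.8 0" --twist '[0,0,0,0,0,0,0,0]'

```text
clock: 0.9
position: [0.4102, 0.2483, 0.2313]
tool_rot: [-3.142, -0.0, 2.701]
force: [0.2, 0.6, 0.0]
grip_width: 0.0851
finger_force: 0.0
```

move_arm --gripper '[1,1,1,1,1,1,1,1]' --pt "-3.3 -2.8 0" --pt "-3.3 -2.8 0" --pt "-3.3 -2.8 0" --pt "-3.3 -2.8 0" --pt "-3.3 -2.8 0" --pt "-3.3 -2.8 0" --pt "-3.3 -2.8 0" --pt "-3.3 -2.8 0" --twist '[0,0,0,0,0,0,0,0]'

```text
clock: 1.7
position: [0.5534, -0.0669, 0.2312]
tool_rot: [-3.142, -0.0, 2.701]
force: [1.2, 1.1, 0.7]
grip_width: 0.0856
finger_force: 0.0
```

move_arm --gripper '[1,1,1,1,1,1,1,1]' --pt "0 0 0" --pt "0 0 0" --pt "0 0 0" --pt "0 0 0" --pt "0 0 0" --pt "0 0 0" --pt "0 0 0" --pt "0 0 0" --twist '[7.7,7.7,7.7,7.7,7.7,7.7,7.7,7.7]'

```text
clock: 2.5
position: [0.5529, -0.0652, 0.2311]
tool_rot: [-3.141, 0.0, 1.62]
force: [-0.2, 0.5, 0.3]
grip_width: 0.0856
finger_force: 0.0
```

```bash
python3 -c "
from h import *
plan((.645,-.27,.2),93)"
```

```text
t 2.5 shift [-20.91   8.19   3.11] rows 6 each [-3.49  1.37  0.52] twist -0.2 world fz [-0.2  0.5  0.3]
```

```bash
python3 -c "
from h import *
d=shot('wrist','w1');print(d['K'],d['eye'],d['rotation'])"
```

```text
[[309.70691629   0.         319.11615493]
 [  0.         309.70691629 199.45056947]
 [  0.           0.           1.        ]] [0.54898464 0.01631779 0.37442701] [-3.22986751e-01 -1.83512320e-04  4.86592739e-02]
```

move_arm --gripper '[1,1,1,1,1,1,1,1]' --pt "-3.5 1.4 0.5" --pt "-3.5 1.4 0.5" --pt "-3.5 1.4 0.5" --pt "-3.5 1.4 0.5" --pt "-3.5 1.4 0.5" --pt "-3.5 1.2 0.5" --pt "0 0 0" --pt "0 0 0" --twist '[0,0,0,0,0,0,0,0]'

```text
clock: 3.35
position: [0.646, -0.2711, 0.2004]
tool_rot: [-3.14, -0.0, 1.626]
force: [0.1, 0.8, -0.5]
grip_width: 0.0854
finger_force: 0.0
```

```bash
python3 -c "
from h import *
d=shot('wrist','w2');print(d['eye'],d['rotation'])
a=cv2.imread('pics/w1.png');b=cv2.imread('pics/w2.png')
cv2.imwrite('pics/w12.png',cv2.resize(np.vstack([a,b]),(480,600),interpolation=cv2.INTER_AREA))"
```

```text
[ 0.64166018 -0.18965133  0.34379435] [-0.32260163  0.00057408  0.05491704]
```

View pics/w12.png

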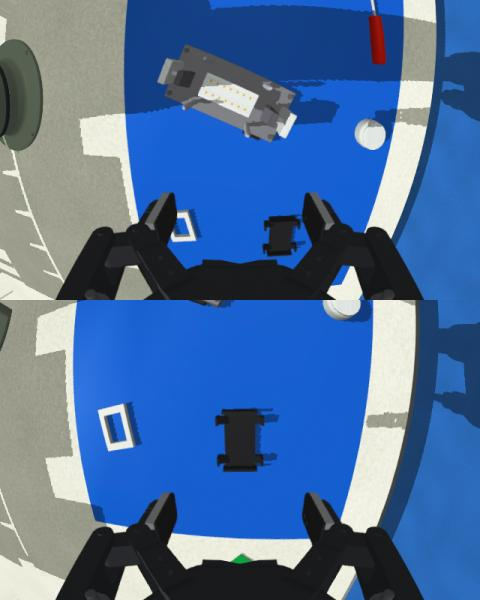

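The wrist views show the fixture in w1 around (307,125) full scale, the tray in w2 around (322,187) and the frame in w2 around (155,170). I'll fit box models to the not-blue silhouettes in several views, with z free as a check on height.

```bash
cat >> h.py <<'E'
from scipy.optimize import minimize
B=lambda x0,x1,y0,y1,z0,z1:[(x,y,z) for x in(x0,x1) for y in(y0,y1) for z in(z0,z1)]
M={'tray':[B(-46,46,-23,23,0,8)]+[B(*sorted((s*42,s*46)),-26,26,0,20) for s in(-1,1)]+[B(*sorted((s*25,s*37)),*sorted((t*31,t*35)),0,20) for s in(-1,1) for t in(-1,1)]+[B(*sorted((s*25,s*37)),*sorted((t*20,t*35)),0,8) for s in(-1,1) for t in(-1,1)],
 'frame':[B(-36,36,17,26,0,10),B(-36,36,-26,-17,0,10),B(24,36,-26,26,0,10),B(-36,-24,-26,26,0,10)],
 'board':[B(-36,36,-26,26,0,7),B(-15,15,-10,10,7,11)],
 'plate':[B(-57,57,-25,25,0,10),B(-23,23,-8,8,10,34)],
 'base':[B(-95,95,-45,45,0,14)]+[B(s*45-4,s*45+4,t*34-4,t*34+4,0,80) for s in(-1,1) for t in(-1,1)]+[B(-40,40,-18,18,40,46)]+[B(*sorted((s*64,s*76)),-9,9,14,94) for s in(-1,1)]}
def mask(f):
    im=np.load(f'pics/{f}.npz')['img'].astype(int); return ((im[:,:,2]-im[:,:,0])<30).astype(np.uint8)
def fit(name,views,p0,half=.10,free_z=True,scale=4):
    vs=[]
    for f in views:
        c=proj(f,[*p0[:2],.01],f[0]=='w'); r=max(np.linalg.norm(proj(f,[p0[0]+a,p0[1]+b,.01],f[0]=='w')-c) for a,b in((half,0),(0,half)))
        x0,y0=np.maximum((c-r).astype(int),0); x1,y1=(c+r).astype(int); m=mask(f)[y0:y1,x0:x1]
        n,L,st,ce=cv2.connectedComponentsWithStats(m); u=c-[x0,y0]
        k=1+np.argmin([np.min(np.hypot(*(np.argwhere(L==i)[:,::-1]-u).T))-st[i,4]*.01 for i in range(1,n)])
        vs.append((f,x0,y0,cv2.resize((L==k).astype(np.uint8)*255,None,fx=scale,fy=scale,interpolation=cv2.INTER_LINEAR)>127))
    def cost(p):
        x,y,z,w=p[0],p[1],p[2],p[3]; R=Ro.from_euler('z',w).as_matrix(); t=0
        for f,x0,y0,m in vs:
            img=np.zeros(m.shape,np.uint8)
            for b in M[name]:
                q=np.array([proj(f,R@(np.array(v)/1000)+[x,y,z],f[0]=='w') for v in b]); q=((q-[x0,y0]+.5)*scale-.5)
                cv2.fillConvexPoly(img,cv2.convexHull(np.round(q).astype(np.int32)),1)
            t+=1-(m&(img>0)).sum()/(m|(img>0)).sum()
        return t/len(vs)
    p=np.array([*p0[:2],0,np.radians(p0[2])]); d=np.array([.008,.008,.006 if free_z else 0,.1])
    if not free_z: g=cost; cost=lambda q:g([q[0],q[1],0,q[3]])
    for k in range(3):
        S=np.vstack([p]+[p+d*e/(k+1)*(1 if (k+i)%2 else -1) for i,e in enumerate(np.eye(4))]); r=minimize(cost,p,method='Nelder-Mead',options=dict(initial_simplex=S,xatol=1e-4,fatol=1e-4,maxiter=250)); p=r.x
    print(name,views,'xyz mm',(p[:3]*1000).round(1),'yaw',np.degrees(p[3]).round(2),'1-IoU',round(r.fun,3)); return p
E
python3 - <<'E'
from h import *
fit('tray',['w2','top0'],(.645,-.2855,93)); fit('tray',['w2'],(.645,-.2855,93),free_z=False)
fit('frame',['w2','top0'],(.443,-.28,101)); fit('frame',['w2'],(.443,-.28,101),free_z=False)
fit('base',['w1','top0'],(.533,-.0163,158.7),.14); fit('base',['w1'],(.533,-.0163,158.7),.14,False);fit('base',['top0'],(.533,-.0163,158.7),.14,False)
fit('board',['top0'],(.627,.275,70.3),free_z=False);fit('plate',['top0'],(.445,.293,113),free_z=False)
E
```

```text
tray ['w2', 'top0'] xyz mm [ 647.6 -287.3   -1.9] yaw 93.2 1-IoU 0.177
tray ['w2'] xyz mm [ 647.4 -286.9    0. ] yaw 93.3 1-IoU 0.056
frame ['w2', 'top0'] xyz mm [ 443.9 -275.3    3.6] yaw 100.96 1-IoU 0.152
frame ['w2'] xyz mm [ 442.1 -275.5    0. ] yaw 101.17 1-IoU 0.086
base ['w1', 'top0'] xyz mm [535.4 -12.8  -1.3] yaw 158.43 1-IoU 0.094
base ['w1'] xyz mm [534.7 -11.4   0. ] yaw 158.16 1-IoU 0.09
base ['top0'] xyz mm [535.7 -16.1   0. ] yaw 157.92 1-IoU 0.067
board ['top0'] xyz mm [625.8 278.6   0. ] yaw 68.87 1-IoU 0.273
plate ['top0'] xyz mm [445.9 293.6   0. ] yaw 112.82 1-IoU 0.053
```

```bash
python3 -c "
from h import *
plan((.6474,-.287,.04),93.3)"
```

```text
t 3.4 shift [-1.71  0.02 16.08] rows 4 each [-0.43  0.01  4.02] twist -0.1 world fz [-0.6  0.4  0.1]
```

move_arm --gripper '[1,1,0.7,0.7,0.7,0.7,0.7,0.7]' --pt "-1.7 0 0" --pt "0 0 4" --pt "0 0 4" --pt "0 0 4" --pt "0 0 4" --pt "0 0 1.5" --pt "0 0 1" --pt "0 0 0" --twist '[0,0,0,0,0,0,0,0]'

```text
clock: 4.2
position: [0.6475, -0.2874, 0.0166]
tool_rot: [3.142, 0.0, 1.626]
force: [-0.3, 0.5, 0.8]
grip_width: 0.0597
finger_force: 0.0
```

move_arm --gripper '[0.7,0.7,0.7,0.7]' --pt "0 0 0.5" --pt "0 0 0.5" --pt "0 0 0.3" --pt "0 0 0" --twist '[0,0,0,0]'

```text
clock: 4.6
position: [0.6473, -0.2873, 0.0033]
tool_rot: [-3.142, -0.0, 1.626]
force: [0.1, -0.2, -0.4]
grip_width: 0.0596
finger_force: 0.0
```

move_arm --gripper '[0.6,0.6,0.6,0.6]' --pt "0 0 0" --pt "0 0 0.15" --pt "0 0 0.15" --pt "0 0 0" --twist '[0,0,0,0]'

```text
clock: 5.0
position: [0.6472, -0.2873, 0.0001]
tool_rot: [-3.141, -0.0, 1.626]
force: [0.0, 0.8, 0.2]
grip_width: 0.0511
finger_force: 0.0
```

move_arm --gripper '[0.6,0.6,0.6]' --pt "0 0 0.15" --pt "0 0 0.1" --pt "0 0 0" --twist '[0,0,0]'

```text
clock: 5.3
position: [0.6473, -0.2873, -0.0024]
tool_rot: [-3.141, -0.0, 1.626]
force: [-0.3, 1.1, 0.8]
grip_width: 0.051
finger_force: 0.0
```

move_arm --gripper '[0.6,0.6,0.6]' --pt "0 0 0.1" --pt "0 0 0.1" --pt "0 0 0" --twist '[0,0,0]'

```text
clock: 5.6
position: [0.6475, -0.2875, -0.0032]
tool_rot: [3.141, -0.0, 1.626]
force: [-5.3, 2.7, 15.4]
grip_width: 0.0514
finger_force: 7.9
```

Bench contact at TCP z = −3 mm with a 51 mm opening, so the tips stand about 3 mm back there. Raise slightly and grip.

move_arm --gripper '[0.6,0.4,0.4,0.4,0.4]' --pt "0 0 -0.35" --pt "0 0 0" --pt "0 0 0" --pt "0 0 0" --pt "0 0 0" --twist '[0,0,0,0,0]' --squeeze 40

```text
clock: 6.1
position: [0.6477, -0.2875, 0.0003]
tool_rot: [3.141, 0.0, 1.626]
force: [-3.0, 2.4, 14.3]
grip_width: 0.0447
finger_force: 39.2
```

move_arm --gripper '[0.4,0.4,0.4,0.4,0.4,0.4,0.4,0.4]' --pt "0 0 -1" --pt "0 0 -3" --pt "0 0 -4" --pt "0 0 -4" --pt "0 0 -4" --pt "0 0 -4" --pt "0 0 0" --pt "0 0 0" --twist '[0,0,0,0,0,0,0,0]'

```text
clock: 6.9
position: [0.6476, -0.2874, 0.2003]
tool_rot: [3.14, 0.0, 1.626]
force: [0.2, -0.7, -1.8]
grip_width: 0.0446
finger_force: 41.6
```

```bash
python3 -c "
from h import *
shot('wrist','w3');shot('top','top1')
im=cv2.imread('pics/w3.png');cv2.imwrite('pics/w3b.png',cv2.resize(im,(800,500)))
plan((.535,-.10,.2),158.4)"
```

```text
t 7.0 shift [ 19.29 -10.15  -0.16] rows 5 each [ 3.86 -2.03 -0.03] twist -65.3 world fz [ 0.1 -0.  -1.1]
```

View pics/w3b.png

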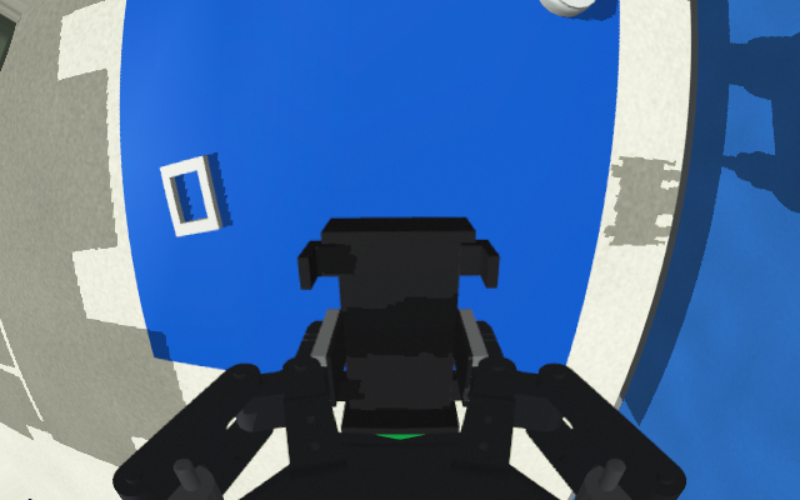

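The tray is held squarely between the pads, filling about x 300–500 and y 215–430 of the enlarged view. Next, two closer wrist views of the fixture on the way.

move_arm --gripper '[0.4,0.4,0.4,0.4,0.4,0.4]' --pt "3 2.4 -1.2" --pt "3 2.4 -1.2" --pt "3 2.4 -1.2" --pt "3 2.4 -1.2" --pt "0 0 0" --pt "0 0 0" --twist '[0,0,0,0,0,0]'

```text
clock: 7.6
position: [0.7365, -0.1614, 0.2457]
tool_rot: [-3.14, -0.0, 1.627]
force: [-0.6, -0.5, -1.5]
grip_width: 0.0443
finger_force: 41.6
```

```bash
python3 -c "
from h import *
shot('wrist','w4');fit('base',['w4'],(.535,-.014,158.3),.14,False);fit('base',['w4','w1'],(.535,-.014,158.3),.14)
plan((.665,-.065,.25),158.4)"
```

```text
base ['w4'] xyz mm [533.3 -11.2   0. ] yaw 158.08 1-IoU 0.061
base ['w4', 'w1'] xyz mm [533.9 -11.3   1.1] yaw 158.13 1-IoU 0.077
t 7.7 shift [10.14 -6.55 -0.42] rows 3 each [ 3.38 -2.18 -0.14] twist -65.3 world fz [0.2 0.2 0.5]
```

move_arm --gripper '[0.4,0.4,0.4,0.4,0.4,0.4,0.4,0.4]' --pt "3.4 -2.2 0" --pt "3.4 -2.2 0" --pt "3.4 -2.2 0" --pt "0 0 0" --pt "0 0 0" --pt "0 0 0" --pt "0 0 0" --pt "0 0 0" --twist '[0,0,-8,-8,-8,-8,-8,-8]'

```text
clock: 8.45
position: [0.6643, -0.0655, 0.2466]
tool_rot: [-3.141, -0.001, 2.467]
force: [0.8, -0.4, -0.5]
grip_width: 0.0443
finger_force: 41.6
```

move_arm --gripper '[0.4,0.4,0.4,0.4,0.4]' --pt "0 0 0" --pt "0 0 0" --pt "0 0 0" --pt "0 0 0" --pt "0 0 0" --twist '[-8,-8,-1.3,0,0]'

```text
clock: 8.95
position: [0.6649, -0.0646, 0.247]
tool_rot: [-3.141, -0.0, 2.761]
force: [-0.1, -0.5, -0.1]
grip_width: 0.0452
finger_force: 41.6
```

```bash
python3 -c "
from h import *
shot('wrist','w5');fit('base',['w5'],(.535,-.014,158.3),.14,False);fit('base',['w4','w5'],(.535,-.014,158.3),.14)
im=cv2.imread('pics/w5.png');cv2.imwrite('pics/w5b.png',cv2.resize(im,(800,500)))
plan((.534,-.0135,.2),158.2)"
```

```text
base ['w5'] xyz mm [533.6 -12.7   0. ] yaw 158.05 1-IoU 0.031
base ['w4', 'w5'] xyz mm [533.5 -12.2   0.6] yaw 157.94 1-IoU 0.051
t 9.0 shift [14.05 -0.13  4.71] rows 4 each [ 3.51 -0.03  1.18] twist 0.1 world fz [ 0.2 -0.4 -1.1]
```

View pics/w5b.png

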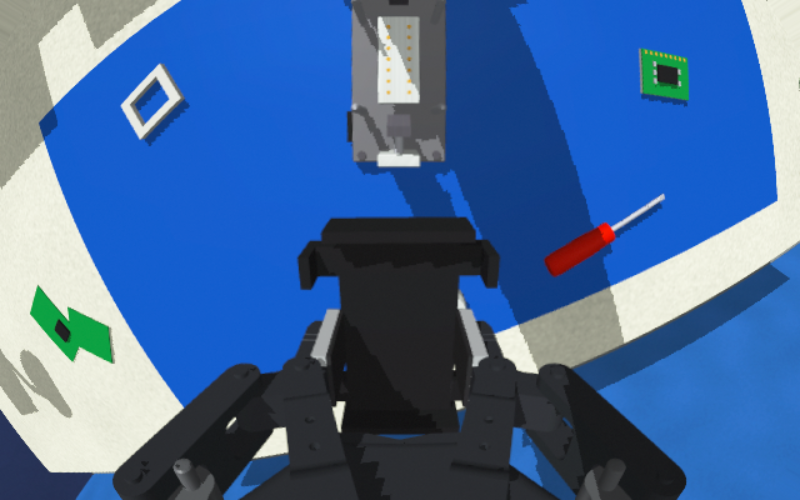

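The fixture centre is about (533.6, −12.7) mm with yaw 158.1°, and w4 and w5 agree. The tray is aligned with it. Move over it and lower.

move_arm --gripper '[0.4,0.4,0.4,0.4,0.4,0.4,0.4,0.4]' --pt "3.5 0 1.2" --pt "3.5 0 1.2" --pt "3.5 0 1.2" --pt "3.5 -0.05 1.1" --pt "0 0 3" --pt "0 0 3" --pt "0 0 3" --pt "0 0 0" --twist '[0,0,0,0,0,0,0,0]'

```text
clock: 9.8
position: [0.5329, -0.0131, 0.1076]
tool_rot: [-3.139, -0.004, 2.764]
force: [-0.1, -0.6, 0.3]
grip_width: 0.0443
finger_force: 41.6
```

```bash
python3 -c "
from h import *
shot('wrist','w6')
im=cv2.imread('pics/w6.png');cv2.imwrite('pics/w6b.png',cv2.resize(im,(800,500)))
plan((.5336,-.0127,.06),158.1)"
```

```text
t 9.8 shift [0.05 0.04 4.95] rows 2 each [0.03 0.02 2.48] twist 0.3 world fz [ 0.8 -0.5 -0. ]
```

View pics/w6b.png

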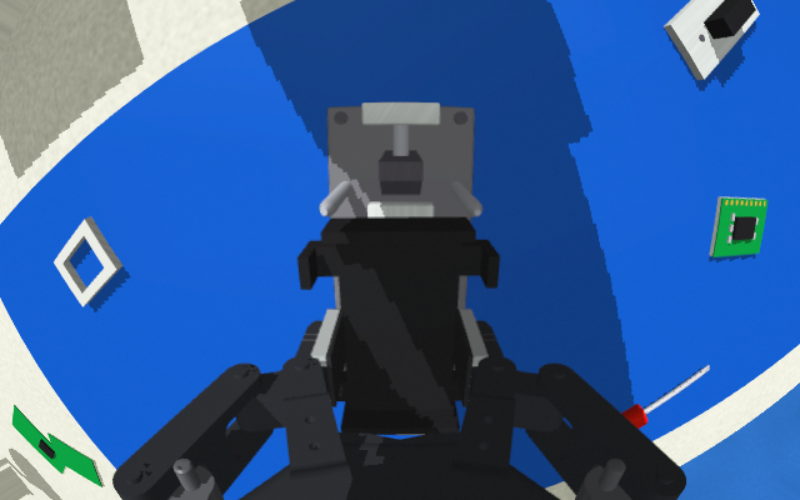

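The tray is centred between the posts laterally (posts at columns 325 and 477, tray centre at 400). Lower it.

move_arm --gripper '[0.4,0.4,0.4,0.4,0.4]' --pt "0 0 1.5" --pt "0 0 1.5" --pt "0 0 1" --pt "0 0 1" --pt "0 0 0" --twist '[0.3,0,0,0,0]'

```text
clock: 10.35
position: [0.5346, -0.0131, 0.0599]
tool_rot: [-3.141, -0.001, 2.76]
force: [-0.5, -1.0, -1.1]
grip_width: 0.0443
finger_force: 41.6
```

move_arm --gripper '[0.4,0.4,0.4,0.4]' --pt "0 0 0.5" --pt "0 0 0.4" --pt "0 0 0.2" --pt "0 0 0" --twist '[0,0,0,0]'

```text
clock: 10.75
position: [0.5347, -0.0131, 0.0492]
tool_rot: [-3.141, -0.0, 2.76]
force: [0.0, -0.0, -0.5]
grip_width: 0.0443
finger_force: 41.6
```

move_arm --gripper '[0.4,0.4,0.4]' --pt "0 0 0.15" --pt "0 0 0.15" --pt "0 0 0" --twist '[0,0,0]'

```text
clock: 11.05
position: [0.5348, -0.0131, 0.0463]
tool_rot: [3.142, 0.0, 2.76]
force: [0.2, 0.0, -1.0]
grip_width: 0.0441
finger_force: 41.7
```

move_arm --gripper '[0.4,0.4,0.4]' --pt "0 0 0.1" --pt "0 0 0.1" --pt "0 0 0" --twist '[0,0,0]'

```text
clock: 11.35
position: [0.5349, -0.0131, 0.0445]
tool_rot: [3.141, 0.0, 2.76]
force: [-1.1, 0.3, 5.8]
grip_width: 0.0444
finger_force: 42.3
```

Contact with the platform. Release and rise.

move_arm --gripper '[0.8,0.8,0.8,0.8,0.8,0.8,0.8,0.8]' --pt "0 0 0" --pt "0 0 0" --pt "0 0 0" --pt "0 0 -2" --pt "0 0 -4" --pt "0 0 -4" --pt "-2 0 -4" --pt "-4 0 -1" --twist '[0,0,0,0,0,0,0,0]'

```text
clock: 12.15
position: [0.5915, -0.0347, 0.1992]
tool_rot: [3.139, 0.004, 2.762]
force: [1.5, 0.7, 0.1]
grip_width: 0.0681
finger_force: 0.0
```

move_arm --gripper '[1,1,1,1]' --pt "-4 0 -1" --pt "-4 0 -1" --pt "0 0 0" --pt "0 0 0" --twist '[0,0,0,0]'

```text
clock: 12.55
position: [0.6646, -0.0656, 0.2136]
tool_rot: [-3.141, -0.001, 2.759]
force: [-0.4, 0.6, 0.1]
grip_width: 0.0857
finger_force: 0.0
```

```bash
python3 -c "
from h import *
shot('wrist','w7')
fit('board',['w7'],(.6258,.2777,70),.07,False)
im=cv2.imread('pics/w7.png');cv2.imwrite('pics/w7b.png',cv2.resize(im,(800,500)))
plan((.6262,.21,.2),70)"
```

```text
board ['w7'] xyz mm [640.2 297.9   0. ] yaw 76.37 1-IoU 0.726
t 12.6 shift [13.75 24.12  1.36] rows 7 each [1.96 3.45 0.19] twist 88.1 world fz [-0.5  0.2 -1.5]
```

View pics/w7b.png

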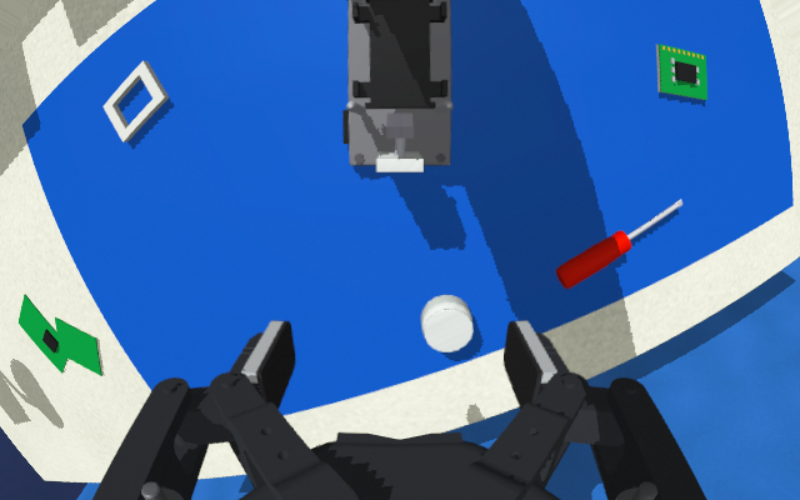

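The tray sits in the fixture. Fix the mask for green and go to the board.

```bash
sed -i 's/return ((im\[:,:,2\]-im\[:,:,0\])<30).astype/return (((im[:,:,2]-im[:,:,0])<30)|(im[:,:,2]<im[:,:,1])).astype/' h.py; python3 -c "
from h import *
fit('board',['w7'],(.6258,.2777,70),.07,False);fit('board',['top0'],(.6258,.2777,70),.07,False)"
```

```text
board ['w7'] xyz mm [625.9 281.2   0. ] yaw 71.03 1-IoU 0.03
board ['top0'] xyz mm [627.1 277.2   0. ] yaw 71.67 1-IoU 0.055
```

move_arm --gripper '[1,1,1,1,1,1,1,1]' --pt "2 3.4 0.2" --pt "2 3.4 0.2" --pt "2 3.4 0.2" --pt "2 3.4 0.2" --pt "2 3.4 0.2" --pt "2 3.4 0.2" --pt "2 3.4 0.2" --pt "0 0 0" --twist '[0,0,0,0,0,0,0,8]'

```text
clock: 13.4
position: [0.6204, 0.2147, 0.1997]
tool_rot: [3.14, -0.003, 2.628]
force: [-0.6, 0.4, -0.4]
grip_width: 0.0856
finger_force: 0.0
```

move_arm --gripper '[1,1,1,1,1,1,1,1]' --pt "0 0 0" --pt "0 0 0" --pt "0 0 0" --pt "0 0 0" --pt "0 0 0" --pt "0 0 0" --pt "0 0 0" --pt "0 0 0" --twist '[8,8,8,8,8,8,8,8]'

```text
clock: 14.2
position: [0.6222, 0.2081, 0.2002]
tool_rot: [-3.141, -0.0, 1.498]
force: [0.1, 1.0, 0.1]
grip_width: 0.0855
finger_force: 0.0
```

move_arm --gripper '[1,1,1,1]' --pt "0 0 0" --pt "0 0 0" --pt "0 0 0" --pt "0 0 0" --twist '[8,8,0,0]'

```text
clock: 14.6
position: [0.6226, 0.2081, 0.2002]
tool_rot: [-3.141, 0.0, 1.229]
force: [-0.4, -0.1, -0.3]
grip_width: 0.0856
finger_force: 0.0
```

```bash
python3 -c "
from h import *
shot('wrist','w8')
fit('board',['w8'],(.6262,.2777,70),.07,False)
p=fit('board',['w8','w7'],(.6262,.2777,70),.07)
fit('plate',['w8'],(.446,.294,113),.1,False)
plan((*p[:2],.04),np.degrees(p[3]))"
```

```text
board ['w8'] xyz mm [625.7 279.7   0. ] yaw 70.5 1-IoU 0.014
board ['w8', 'w7'] xyz mm [625.7 279.8   0.9] yaw 70.51 1-IoU 0.028
plate ['w8'] xyz mm [443.8 296.1   0. ] yaw 112.61 1-IoU 0.025
t 14.7 shift [ 6.86 -2.14 16.03] rows 4 each [ 1.71 -0.54  4.01] twist -0.1 world fz [ 0.  -0.9 -0.2]
```

move_arm --gripper '[0.75,0.75,0.7,0.7,0.7,0.7,0.7,0.7]' --pt "3.4 -1 0" --pt "3.4 -1.1 0" --pt "0 0 4" --pt "0 0 4" --pt "0 0 4" --pt "0 0 4" --pt "0 0 2" --pt "0 0 1" --twist '[0,0,0,0,0,0,0,0]'

```text
clock: 15.45
position: [0.6256, 0.2784, 0.0081]
tool_rot: [-3.139, 0.002, 1.227]
force: [0.0, -0.3, -0.7]
grip_width: 0.0601
finger_force: 0.0
```

move_arm --gripper '[0.7,0.7,0.68,0.68]' --pt "0 0 0.7" --pt "0 0 0.3" --pt "0 0 0" --pt "0 0 0" --twist '[0,0,0,0]'

```text
clock: 15.85
position: [0.6272, 0.2792, 0.0013]
tool_rot: [3.141, -0.001, 1.225]
force: [0.6, 0.0, 0.9]
grip_width: 0.0579
finger_force: 0.0
```

move_arm --gripper '[0.5,0.5,0.5,0.5,0.5]' --pt "0 0 0" --pt "0 0 0" --pt "0 0 0" --pt "0 0 0" --pt "0 0 0" --twist '[0,0,0,0,0]'

```text
clock: 16.35
position: [0.6272, 0.2791, 0.0016]
tool_rot: [3.141, -0.001, 1.224]
force: [-3.2, -0.4, 10.1]
grip_width: 0.0497
finger_force: 39.8
```

move_arm --gripper '[0.5,0.5,0.5,0.5,0.5,0.5,0.5,0.5]' --pt "0 0 -1" --pt "0 0 -3" --pt "0 0 -4" --pt "0 0 -4" --pt "0 0 -4" --pt "0 0 -3" --pt "0 0 0" --pt "0 0 0" --twist '[0,0,0,0,0,0,-8,-8]'

```text
clock: 17.15
position: [0.627, 0.2792, 0.1924]
tool_rot: [3.139, -0.001, 1.509]
force: [-0.4, -0.4, -2.0]
grip_width: 0.0497
finger_force: 41.8
```

move_arm --gripper '[0.5,0.5,0.5,0.5,0.5,0.5,0.5,0.5]' --pt "0 0 0" --pt "0 0 0" --pt "0 0 0" --pt "0 0 0" --pt "0 0 0" --pt "0 0 0" --pt "0 0 0" --pt "0 0 0" --twist '[-8,-8,-8,-8,-8,-8,-8,-8]'

```text
clock: 17.95
position: [0.6268, 0.2786, 0.1913]
tool_rot: [3.141, 0.001, 2.626]
force: [-0.2, 0.8, -0.5]
grip_width: 0.0505
finger_force: 41.8
```

```bash
python3 -c "
from h import *
plan((.534,-.0129,.19),158.1)"
```

```text
t 17.9 shift [ -6.3  -29.94   0.13] rows 7 each [-0.9  -4.28  0.02] twist -7.6 world fz [-0.2  0.8 -0.5]
```

move_arm --gripper '[0.5,0.5,0.5,0.5,0.5,0.5,0.5,0.5]' --pt "-0.9 -4.3 0" --pt "-0.9 -4.3 0" --pt "-0.9 -4.3 0" --pt "-0.9 -4.3 0" --pt "-0.9 -4.3 0" --pt "-0.9 -4.3 0" --pt "-0.9 -4.2 0" --pt "0 0 0" --twist '[0,0,0,0,0,0,0,-7.6]'

```text
clock: 18.75
position: [0.5304, -0.0186, 0.1914]
tool_rot: [-3.14, 0.001, 2.747]
force: [0.1, 0.5, -0.8]
grip_width: 0.0498
finger_force: 41.9
```

move_arm --gripper '[0.5,0.5,0.5,0.5,0.5]' --pt "0 0 2" --pt "0 0 3" --pt "0 0 3" --pt "0 0 0" --pt "0 0 0" --twist '[0,0,0,0,0]'

```text
clock: 19.25
position: [0.5322, -0.0129, 0.1113]
tool_rot: [-3.141, 0.0, 2.753]
force: [1.2, -0.8, -0.2]
grip_width: 0.0501
finger_force: 42.2
```

```bash
python3 -c "
from h import *
shot('wrist','w9')
im=cv2.imread('pics/w9.png');cv2.imwrite('pics/w9b.png',cv2.resize(im[60:380,150:490],(800,752))[0:600])
plan((.534,-.0129,.06),158.1)"
```

```text
t 19.3 shift [-0.13  0.05  5.18] rows 2 each [-0.06  0.02  2.59] twist -0.4 world fz [ 0.5  0.1 -1. ]
```

View pics/w9b.png

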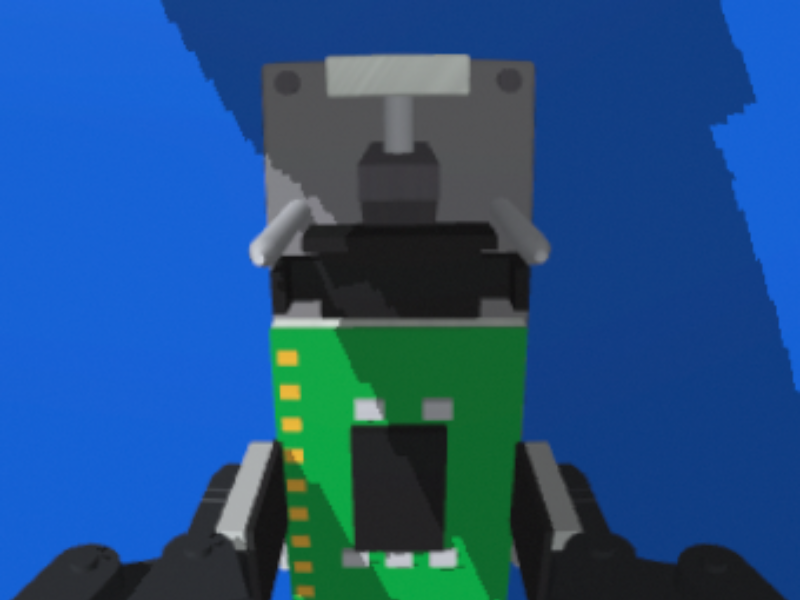

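The board (columns 272–525) is in line with the tray walls (272–528). Lower it.

move_arm --gripper '[0.5,0.5,0.5,0.5,0.5,0.5]' --pt "-0.1 0 1.5" --pt "0 0 1.5" --pt "0 0 1.3" --pt "0 0 0.8" --pt "0 0 0.2" --pt "0 0 0" --twist '[-0.4,0,0,0,0,0]'

```text
clock: 19.9
position: [0.5331, -0.0131, 0.0576]
tool_rot: [3.142, 0.0, 2.76]
force: [-0.7, -0.2, -0.1]
grip_width: 0.0499
finger_force: 42.2
```

move_arm --gripper '[0.5,0.5,0.5]' --pt "0 0 0.1" --pt "0 0 0.1" --pt "0 0 0" --twist '[0,0,0]'

```text
clock: 20.2
position: [0.5333, -0.013, 0.0557]
tool_rot: [3.141, 0.001, 2.76]
force: [0.2, 0.3, 5.2]
grip_width: 0.0501
finger_force: 43.1
```

move_arm --gripper '[0.75,0.75,0.75,0.75,0.75,0.75,0.75,0.8]' --pt "0 0 0" --pt "0 0 0" --pt "0 0 0" --pt "0 0 -2" --pt "0 0 -4" --pt "0 0 -4" --pt "0 0 -4" --pt "0 0 0" --twist '[0,0,0,0,0,0,0,8]'

```text
clock: 21.0
position: [0.535, -0.0132, 0.2001]
tool_rot: [3.137, 0.006, 2.62]
force: [1.0, -0.1, -1.6]
grip_width: 0.0679
finger_force: 0.0
```

move_arm --gripper '[1,1,1,1,1,1,1,1]' --pt "0 0 0" --pt "0 0 0" --pt "0 0 0" --pt "0 0 0" --pt "0 0 0" --pt "0 0 0" --pt "0 0 0" --pt "0 0 0" --twist '[8,8,8,8,8,8,1,0]'

```text
clock: 21.8
position: [0.5329, -0.0129, 0.1953]
tool_rot: [-3.141, 0.0, 1.769]
force: [0.3, -0.4, 0.5]
grip_width: 0.0853
finger_force: 0.0
```

```bash
python3 -c "
from h import *
shot('wrist','w10')
plan((.456,-.345,.2),101.2)"
```

```text
t 21.9 shift [-31.04 -14.08  -0.47] rows 8 each [-3.88 -1.76 -0.06] twist 0.2 world fz [ 0.4  0.3 -0.3]
```

move_arm --gripper '[1,1,1,1,1,1,1,1]' --pt "-4.4 -2 0" --pt "-4.4 -2 0" --pt "-4.4 -2 0" --pt "-4.4 -2 0" --pt "-4.4 -2 0" --pt "-4.4 -2 0" --pt "-4.4 -2 0" --pt "0 0 0" --twist '[0,0,0,0,0,0,0,0]'

```text
clock: 22.65
position: [0.4518, -0.3489, 0.1956]
tool_rot: [-3.141, 0.003, 1.76]
force: [-0.0, 0.9, -0.2]
grip_width: 0.0856
finger_force: 0.0
```

```bash
python3 -c "
from h import *
shot('wrist','w11')
fit('frame',['w11'],(.442,-.277,101),.07,False)
p=fit('frame',['w11','w2'],(.442,-.277,101),.07)
plan((*p[:2],.04),np.degrees(p[3]))"
```

```text
frame ['w11'] xyz mm [ 443.3 -275.     0. ] yaw 100.44 1-IoU 0.085
frame ['w11', 'w2'] xyz mm [ 443.3 -275.3    1.4] yaw 101.03 1-IoU 0.094
t 22.7 shift [ 7.09  0.37 15.53] rows 4 each [1.77 0.09 3.88] twist -0.0 world fz [ 1.   0.2 -0.7]
```

move_arm --gripper '[0.8,0.8,0.75,0.75,0.75,0.75,0.75,0.75]' --pt "3.5 0.2 0" --pt "3.6 0.2 0" --pt "0 0 4" --pt "0 0 4" --pt "0 0 4" --pt "0 0 3.5" --pt "0 0 2" --pt "0 0 1" --twist '[0,0,0,0,0,0,0,0]'

```text
clock: 23.5
position: [0.4448, -0.2706, 0.0086]
tool_rot: [-3.14, -0.002, 1.768]
force: [0.6, -0.0, 0.6]
grip_width: 0.064
finger_force: 0.0
```

move_arm --gripper '[0.75,0.72,0.72,0.72]' --pt "0 0 0.4" --pt "0 0 0.3" --pt "0 0 0" --pt "0 0 0" --twist '[0,0,0,0]'

```text
clock: 23.9
position: [0.4458, -0.272, 0.0041]
tool_rot: [3.141, 0.001, 1.766]
force: [0.0, 0.2, 0.4]
grip_width: 0.0614
finger_force: 0.0
```

move_arm --gripper '[0.5,0.5,0.5,0.5,0.5]' --pt "0 0 0" --pt "0 0 0" --pt "0 0 0" --pt "0 0 0" --pt "0 0 0" --twist '[0,0,0,0,0]' --squeeze 30

```text
clock: 24.4
position: [0.4457, -0.272, 0.0042]
tool_rot: [3.141, 0.0, 1.765]
force: [-1.9, 0.9, 12.6]
grip_width: 0.0503
finger_force: 29.0
```

move_arm --gripper '[0.5,0.5,0.5,0.5,0.5,0.5,0.5,0.5]' --pt "0 0 -1" --pt "0 0 -3" --pt "0 0 -4" --pt "0 0 -4" --pt "0 0 -4" --pt "0 0 -3" --pt "0 0 0" --pt "0 0 0" --twist '[0,0,0,0,0,0,-8,-8]'

```text
clock: 25.2
position: [0.4456, -0.2718, 0.1951]
tool_rot: [3.14, 0.002, 2.05]
force: [0.3, 0.4, -0.3]
grip_width: 0.0502
finger_force: 31.5
```

move_arm --gripper '[0.5,0.5,0.5,0.5,0.5,0.5,0.5]' --pt "0 0 0" --pt "0 0 0" --pt "0 0 0" --pt "0 0 0" --pt "0 0 0" --pt "0 0 0" --pt "0 0 0" --twist '[-8,-8,-8,-8,-8,-1,0]'

```text
clock: 25.9
position: [0.4451, -0.272, 0.1938]
tool_rot: [-3.142, 0.0, 2.757]
force: [0.6, 0.7, -0.7]
grip_width: 0.0501
finger_force: 31.5
```

```bash
python3 -c "
from h import *
plan((.5313,-.0119,.195),158.1)"
```

```text
t 25.9 shift [ 1.78 27.34 -0.12] rows 7 each [ 0.25  3.91 -0.02] twist -0.2 world fz [ 0.6  0.7 -0.7]
```

move_arm --gripper '[0.5,0.5,0.5,0.5,0.5,0.5,0.5,0.5]' --pt "0.3 3.9 0" --pt "0.3 3.9 0" --pt "0.3 3.9 0" --pt "0.3 3.9 0" --pt "0.2 3.9 0" --pt "0.2 3.9 0" --pt "0.2 3.9 0" --pt "0 0 2" --twist '[0,0,0,0,0,0,0,0]'

```text
clock: 26.7
position: [0.5327, -0.0062, 0.1748]
tool_rot: [3.138, 0.003, 2.762]
force: [-0.7, -0.4, -0.7]
grip_width: 0.0504
finger_force: 31.5
```

move_arm --gripper '[0.5,0.5,0.5,0.5]' --pt "0 0 3" --pt "0 0 2.5" --pt "0 0 0" --pt "0 0 0" --twist '[0,0,0,0]'

```text
clock: 27.1
position: [0.5303, -0.0119, 0.1189]
tool_rot: [-3.141, -0.0, 2.758]
force: [-0.2, 0.2, 0.1]
grip_width: 0.0503
finger_force: 31.6
```

```bash
python3 -c "
from h import *
shot('wrist','w12')
im=cv2.imread('pics/w12.png');cv2.imwrite('pics/w12b.png',cv2.resize(im[60:380,150:490],(800,752))[0:600])
plan((.5313,-.0119,.07),158.1)"
```

```text
t 27.1 shift [-0.05  0.02  4.95] rows 2 each [-0.03  0.01  2.47] twist -0.1 world fz [ 0.6  0.2 -0.3]
```

View pics/w12b.png

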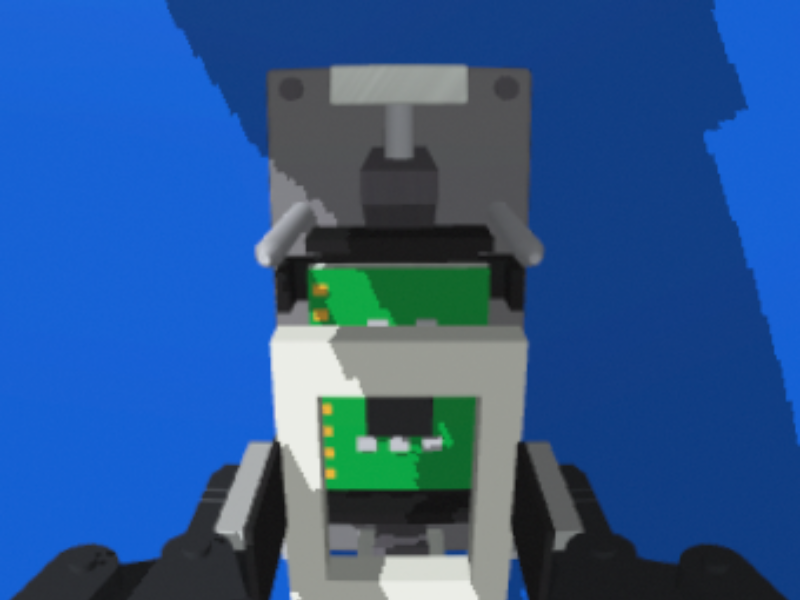

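The board lies centred in the tray (columns 308–490) and the frame is aligned above it (272–527). Lower it.

move_arm --gripper '[0.5,0.5,0.5,0.5,0.5,0.5]' --pt "0 0 1.5" --pt "0 0 1.5" --pt "0 0 1.2" --pt "0 0 0.8" --pt "0 0 0.2" --pt "0 0 0" --twist '[0,0,0,0,0,0]'

```text
clock: 27.75
position: [0.5304, -0.0118, 0.0665]
tool_rot: [-3.142, 0.0, 2.76]
force: [0.3, -0.4, -0.4]
grip_width: 0.0501
finger_force: 31.6
```

move_arm --gripper '[0.5,0.5,0.5]' --pt "0 0 0.1" --pt "0 0 0.1" --pt "0 0 0" --twist '[0,0,0]'

```text
clock: 28.05
position: [0.5306, -0.0118, 0.0647]
tool_rot: [3.141, 0.001, 2.76]
force: [0.8, -0.7, 4.4]
grip_width: 0.0503
finger_force: 32.3
```

move_arm --gripper '[0.75,0.75,0.75,0.75,0.75,0.75,0.75,0.8]' --pt "0 0 0" --pt "0 0 0" --pt "0 0 0" --pt "0 0 -2" --pt "0 0 -4" --pt "0 0 -4" --pt "0 0 -3.5" --pt "0 0 0" --twist '[0,0,0,0,0,0,0,7.6]'

```text
clock: 28.85
position: [0.5321, -0.0119, 0.2036]
tool_rot: [3.138, 0.005, 2.627]
force: [0.3, -0.3, -1.0]
grip_width: 0.0682
finger_force: 0.0
```

move_arm --gripper '[0.8,0.8,0.8,0.8,0.8,0.8,0.8]' --pt "0 0 0" --pt "0 0 0" --pt "0 0 0" --pt "0 0 0" --pt "0 0 0" --pt "0 0 0" --pt "0 0 0" --twist '[7.6,7.6,7.6,7.6,7.6,0,0]'

```text
clock: 29.55
position: [0.5301, -0.0116, 0.1992]
tool_rot: [-3.141, 0.0, 1.969]
force: [0.3, 0.4, 0.2]
grip_width: 0.0682
finger_force: 0.0
```

```bash
python3 -c "
from h import *
plan((.471,.231,.21),112.6)"
```

```text
t 29.6 shift [24.66  3.95 -1.08] rows 6 each [ 4.11  0.66 -0.18] twist 0.2 world fz [0.3 0.4 0.2]
```

move_arm --gripper '[0.8,0.8,0.8,0.8,0.8,0.8,0.8,0.8]' --pt "4.1 0.7 -0.2" --pt "4.1 0.7 -0.2" --pt "4.1 0.7 -0.2" --pt "4.1 0.7 -0.2" --pt "4.1 0.7 -0.2" --pt "4.1 0.7 0" --pt "0 0 0" --pt "0 0 0" --twist '[0,0,0,0,0,0,0,0]'

```text
clock: 30.35
position: [0.4744, 0.232, 0.2092]
tool_rot: [-3.141, 0.0, 1.969]
force: [-0.5, -1.3, -0.7]
grip_width: 0.0685
finger_force: 0.0
```

```bash
python3 -c "
from h import *
shot('wrist','w13')
fit('plate',['w13'],(.444,.296,112.6),.1,False)
p=fit('plate',['w13','w8'],(.444,.296,112.6),.1)
plan((*p[:2],.06),np.degrees(p[3]))"
```

```text
plate ['w13'] xyz mm [445.2 296.    0. ] yaw 112.39 1-IoU 0.025
plate ['w13', 'w8'] xyz mm [444.7 296.    1.1] yaw 112.43 1-IoU 0.032
t 30.4 shift [ 7.17 -0.27 14.93] rows 4 each [ 1.79 -0.07  3.73] twist 0.2 world fz [-0.5 -0.9  0.5]
```

move_arm --gripper '[0.5,0.5,0.5,0.5,0.5,0.5,0.5,0.5]' --pt "3.6 -0.1 0" --pt "3.6 -0.2 0" --pt "0 0 4" --pt "0 0 4" --pt "0 0 4" --pt "0 0 3" --pt "0 0 2.5" --pt "0 0 1" --twist '[0.2,0,0,0,0,0,0,0]'

```text
clock: 31.2
position: [0.4443, 0.2949, 0.0224]
tool_rot: [-3.139, 0.001, 1.96]
force: [-0.9, 0.7, 0.8]
grip_width: 0.0424
finger_force: 0.0
```

```bash
python3 -c "
from h import *
plan((.445,.296,.0145),112.4)"
```

```text
t 31.2 shift [0.07 0.1  0.79] rows 1 each [0.07 0.1  0.79] twist -0.1 world fz [-0.9  0.7  0.8]
```

move_arm --gripper '[0.5,0.5,0.5]' --pt "0 0 0.5" --pt "0 0 0.2" --pt "0 0 0" --twist '[0,0,0]'

```text
clock: 31.5
position: [0.445, 0.297, 0.0181]
tool_rot: [3.141, -0.0, 1.961]
force: [-0.4, 0.5, -0.1]
grip_width: 0.0425
finger_force: 0.0
```

move_arm --gripper '[0.05,0.05,0.05,0.05,0.05,0.05]' --pt "0 0 0" --pt "0 0 0" --pt "0 0 0" --pt "0 0 0" --pt "0 0 0" --pt "0 0 0" --twist '[0,0,0,0,0,0]' --squeeze 80

```text
clock: 32.1
position: [0.4448, 0.2972, 0.0183]
tool_rot: [3.14, -0.0, 1.961]
force: [-1.9, -1.3, 13.7]
grip_width: 0.014
finger_force: 79.1
```

move_arm --gripper '[0.05,0.05,0.05,0.05,0.05,0.05,0.05,0.05]' --pt "0 0 -1" --pt "0 0 -3" --pt "0 0 -4" --pt "0 0 -4" --pt "0 0 -4" --pt "0 0 -3" --pt "0 0 0" --pt "0 0 0" --twist '[0,0,0,0,0,0,-7.6,-7.6]'

```text
clock: 32.9
position: [0.4445, 0.2972, 0.2091]
tool_rot: [3.139, -0.0, 2.232]
force: [0.3, 0.3, -2.3]
grip_width: 0.0142
finger_force: 78.6
```

move_arm --gripper '[0.05,0.05,0.05,0.05,0.05,0.05]' --pt "0 0 0" --pt "0 0 0" --pt "0 0 0" --pt "0 0 0" --pt "0 0 0" --pt "0 0 0" --twist '[-7.6,-7.6,-7.6,-7.6,0,0]'

```text
clock: 33.5
position: [0.4445, 0.2967, 0.2077]
tool_rot: [3.141, 0.0, 2.752]
force: [0.1, 0.6, -1.2]
grip_width: 0.014
finger_force: 78.6
```

```bash
python3 -c "
from h import *
fit('base',['w7','w5'],(.534,-.013,158.1),.14,False)
plan((.5327,-.0123,.2),158.1)"
```

```text
base ['w7', 'w5'] xyz mm [534.4 -13.    0. ] yaw 158.03 1-IoU 0.035
t 33.5 shift [-19.89 -25.24   0.77] rows 8 each [-2.49 -3.15  0.1 ] twist -0.4 world fz [ 0.1  0.6 -1.2]
```

move_arm --gripper '[0.05,0.05,0.05,0.05,0.05,0.05,0.05,0.05]' --pt "-2.5 -3.2 0" --pt "-2.5 -3.2 0" --pt "-2.5 -3.2 0" --pt "-2.5 -3.2 0" --pt "-2.5 -3.1 0" --pt "-2.5 -3.1 0" --pt "-2.5 -3.1 0" --pt "-2.4 -3.1 0" --twist '[0,0,0,0,0,0,0,-0.4]'

```text
clock: 34.3
position: [0.5345, -0.0129, 0.2076]
tool_rot: [3.142, 0.0, 2.76]
force: [0.8, 0.1, -1.6]
grip_width: 0.0141
finger_force: 78.7
```

move_arm --gripper '[0.05,0.05,0.05,0.05,0.05]' --pt "0 0 2.5" --pt "0 0 2.5" --pt "0 0 2" --pt "0 0 0" --pt "0 0 0" --twist '[0,0,0,0,0]'

```text
clock: 34.8
position: [0.5343, -0.0114, 0.1379]
tool_rot: [-3.141, 0.0, 2.762]
force: [0.0, 0.0, -0.7]
grip_width: 0.014
finger_force: 78.7
```

```bash
python3 -c "
from h import *
shot('wrist','w14')
im=cv2.imread('pics/w14.png');cv2.imwrite('pics/w14b.png',cv2.resize(im[60:380,150:490],(800,752))[0:600])
plan((.5330,-.0125,.115),158.1)"
```

```text
t 34.9 shift [ 0.11 -0.17  2.33] rows 1 each [ 0.11 -0.17  2.33] twist 0.2 world fz [ 0.7  0.7 -1.9]
```

View pics/w14b.png

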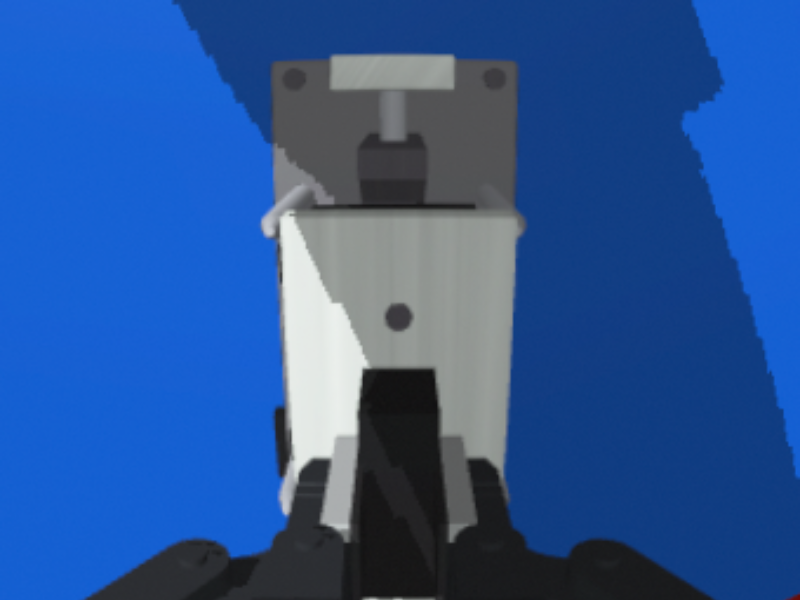

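The plate is level and about 1.5 mm right of the catch line (plate centre at column 398, catch at 393). Correct that and descend.

move_arm --gripper '[0.05,0.05,0.05,0.05,0.05]' --pt "0.1 -0.15 0" --pt "0 0 1.3" --pt "0 0 1.3" --pt "0 0 0.6" --pt "0 0 0" --twist '[0.2,0,0,0,0]'

```text
clock: 35.35
position: [0.5323, -0.0124, 0.1041]
tool_rot: [-3.141, -0.002, 2.76]
force: [0.0, -0.3, -0.4]
grip_width: 0.0142
finger_force: 78.8
```

move_arm --gripper '[0.05,0.05,0.05,0.05]' --pt "0 0 0.3" --pt "0 0 0.3" --pt "0 0 0.3" --pt "0 0 0" --twist '[0,0,0,0]'

```text
clock: 35.75
position: [0.5331, -0.0123, 0.0964]
tool_rot: [3.141, 0.001, 2.76]
force: [0.7, 1.3, 0.0]
grip_width: 0.014
finger_force: 79.0
```

move_arm --gripper '[0.05,0.05,0.05,0.05]' --pt "0 0 0.3" --pt "0 0 0.3" --pt "0 0 0.2" --pt "0 0 0" --twist '[0,0,0,0]' --squeeze 120

```text
clock: 36.15
position: [0.5332, -0.0124, 0.0884]
tool_rot: [3.141, 0.001, 2.76]
force: [2.8, 0.5, 0.5]
grip_width: 0.0129
finger_force: 120.4
```

move_arm --gripper '[0.05,0.05,0.05,0.05]' --pt "0 0 0.2" --pt "0 0 0.2" --pt "0 0 0.2" --pt "0 0 0" --twist '[0,0,0,0]'

```text
clock: 36.55
position: [0.5332, -0.0123, 0.0825]
tool_rot: [3.141, 0.001, 2.76]
force: [3.1, 0.2, 2.4]
grip_width: 0.0129
finger_force: 120.8
```

```bash
python3 -c "
from h import *
R=Ro.from_euler('z',158.2,degrees=True).as_matrix(); t=np.array([.5343,-.0114,.1379])
for off in(.0,.009,.018):
  for dx in(-.0012,.003):
    c=t-[0,0,off]; print(off,dx,[proj('w14',R@np.array([.057+dx,s*.025,.010])+c,True).round(1).tolist() for s in(1,-1)])
print(proj('w14',R@np.array([.0,0,.094])+[.5338,-.0127,0],True))
for s in (-9,9): print('catch',proj('w14',(R@np.array([.07,s/1000,.094]))+[.5338,-.0127,0],True).round(1))
print(monitor.observe()['force'])
"
```

```text
0.0 -0.0012 [[262.8, 158.9], [375.9, 158.9]]
0.0 0.003 [[262.4, 149.6], [376.3, 149.5]]
0.009 -0.0012 [[266.1, 155.2], [372.5, 155.2]]
0.009 0.003 [[265.8, 146.4], [372.8, 146.4]]
0.018 -0.0012 [[269.1, 151.9], [369.5, 151.9]]
0.018 0.003 [[268.8, 143.6], [369.8, 143.6]]
[317.09236463 226.5084419 ]
catch [331.9 118.4]
catch [301.9 118.5]
[3.05862922 0.239327   2.44803293]
```

```bash
python3 -c "
from h import *
shot('wrist','w15');shot('scene','s15');shot('top','t15')
a=cv2.imread('pics/w15.png')[90:330,180:460];b=cv2.imread('pics/s15.png')[130:250,215:355];c=cv2.imread('pics/t15.png')
a=cv2.resize(a,(350,300));b=cv2.resize(b,(700,600),interpolation=cv2.INTER_CUBIC)[:, :450];c=cv2.resize(c[130:230,310:427],(350,300),interpolation=cv2.INTER_CUBIC)
cv2.imwrite('pics/comp.png',np.hstack([np.vstack([a,c]),b]))
s=monitor.observe();print(s['force'],s['moment'],s['position'])"
```

```text
[3.26665103 0.64188439 3.92631424] [ 0.12033658 -0.7019072  -0.01640672] [ 0.53315008 -0.01237403  0.08249396]
```

View pics/comp.png

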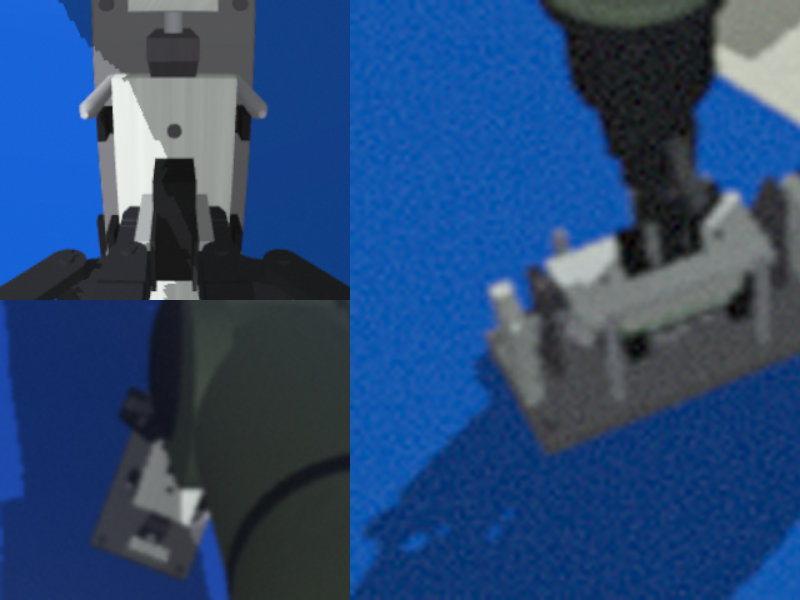

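The plate sits level in the grip and on the stack, with its top edge at the same wrist pixels as before. The low force matches the spring minus the weights, with the catches riding on the plate's ends. Keep pressing.

move_arm --gripper '[0.05,0.05,0.05,0.05]' --pt "0 0 0.2" --pt "0 0 0.2" --pt "0 0 0" --pt "0 0 0" --twist '[0,0,0,0]'

```text
clock: 37.1
position: [0.5331, -0.0124, 0.0785]
tool_rot: [3.141, 0.001, 2.76]
force: [4.9, 0.2, 3.4]
grip_width: 0.013
finger_force: 120.8
```

move_arm --gripper '[0.05,0.05,0.05,0.05]' --pt "0 0 0.1" --pt "0 0 0.1" --pt "0 0 0" --pt "0 0 0" --twist '[0,0,0,0]'

```text
clock: 37.5
position: [0.5332, -0.0124, 0.0765]
tool_rot: [3.141, 0.001, 2.76]
force: [3.4, 0.7, 5.7]
grip_width: 0.0125
finger_force: 121.0
```

move_arm --gripper '[0.05,0.05,0.05,0.05]' --pt "0 0 0.1" --pt "0 0 0.1" --pt "0 0 0" --pt "0 0 0" --twist '[0,0,0,0]'

```text
clock: 37.9
position: [0.5331, -0.0124, 0.0745]
tool_rot: [3.141, 0.001, 2.76]
force: [3.0, 0.9, 6.1]
grip_width: 0.0126
finger_force: 121.0
```

```bash
python3 -c "
from h import *
print(monitor.observe()['force'])
for k in range(3): shot('wrist','w16'); print(monitor.observe()['force'].round(1))"
```

```text
[3.00243314 0.85261163 6.1196736 ]
[4.1 0.2 7.1]
[2.5 0.5 6. ]
[ 3.4 -0.4  6. ]
```

```bash
cat > c.py <<'E'
from h import *
R=Ro.from_euler('z',158.1,degrees=True).as_matrix(); o=np.array([.5338,-.0127,0])
def rep(f,r0,r1):
    im=cv2.cvtColor(cv2.imread(f'pics/{f}.png'),cv2.COLOR_BGR2GRAY)
    pj=lambda x,z:proj(f,R@np.array([x,0,z])+o,True)
    print(f,{x:pj(x/1000,.094).round(1).tolist() for x in(56,62,68,74,80)}, 'nose',pj(.0505,.072).round(1))
    for c in(0,): 
        u=int(round(pj(.068,.094)[0])); print(u,r0,np.median(im[r0:r1,u-3:u+4],axis=1).astype(int).tolist())
rep('w6',60,160);rep('w14',85,160);rep('w15',85,160);rep('w16',85,160)
E
python3 c.py
```

```text
w6 {56: [321.3, 150.7], 62: [321.3, 139.2], 68: [321.4, 127.5], 74: [321.4, 115.7], 80: [321.5, 103.9]} nose [321.  153.9]
321 60 [59, 59, 59, 60, 59, 59, 59, 59, 60, 60, 59, 59, 59, 59, 59, 59, 59, 59, 59, 59, 59, 84, 151, 159, 159, 158, 158, 158, 158, 157, 157, 156, 156, 156, 155, 155, 154, 153, 140, 115, 119, 120, 121, 120, 121, 120, 121, 121, 121, 121, 121, 121, 122, 120, 121, 121, 121, 121, 121, 121, 121, 121, 122, 121, 107, 46, 46, 47, 47, 55, 60, 61, 60, 61, 61, 60, 60, 60, 60, 60, 60, 60, 60, 60, 55, 47, 44, 44, 44, 44, 44, 44, 44, 44, 43, 59, 75, 83, 83, 83]
w14 {56: [317.1, 141.3], 62: [317.1, 131.5], 68: [317.1, 121.7], 74: [317.1, 111.8], 80: [317.1, 101.9]} nose [317.2 144.9]
317 85 [157, 157, 157, 155, 156, 155, 155, 154, 154, 154, 153, 150, 136, 108, 119, 120, 120, 120, 120, 120, 119, 120, 119, 119, 120, 120, 120, 119, 120, 119, 119, 119, 119, 120, 104, 64, 46, 48, 54, 59, 60, 60, 60, 60, 60, 60, 59, 60, 60, 60, 60, 50, 44, 43, 43, 43, 43, 43, 43, 43, 46, 49, 20, 39, 96, 112, 120, 135, 150, 149, 149, 150, 149, 149, 150]
w15 {56: [319.3, 160.3], 62: [319.3, 146.6], 68: 
[... 198 characters left out ...]
123, 123, 123, 122, 123, 123, 124, 117, 94, 47, 47, 47, 55, 60, 61, 62, 61, 61, 61, 62, 62, 62, 61, 61, 61, 61, 61, 61, 61, 61, 57, 48, 44, 44, 45, 44, 45, 45, 45, 45, 45, 44, 45, 80, 126, 154, 154, 154, 154, 154, 154, 153]
w16 {56: [319.4, 164.2], 62: [319.4, 149.7], 68: [319.4, 135.0], 74: [319.4, 120.1], 80: [319.4, 105.1]} nose [319.3 165.8]
319 85 [160, 159, 159, 159, 158, 158, 159, 158, 157, 157, 156, 156, 153, 131, 113, 123, 124, 123, 124, 124, 124, 124, 124, 124, 124, 124, 124, 124, 124, 124, 125, 124, 124, 123, 123, 123, 123, 123, 123, 123, 123, 123, 123, 123, 103, 70, 47, 47, 47, 47, 47, 50, 56, 61, 61, 61, 61, 61, 61, 61, 61, 61, 61, 61, 61, 61, 61, 60, 61, 61, 61, 57, 50, 44, 45]
```

Image rows put the far catch's outer edge at 69.4 mm when closed, 74.9 mm while riding the plate, and about 70 mm now, so it has snapped. Check the near catch in the scene camera against earlier frames.

```bash
cat > d.py <<'E'
from h import *
import sys
from c import R,o
P=lambda f,x,y,z:proj(f,R@np.array([x,y,z])+o)
def prof(f):
    im=cv2.cvtColor(cv2.imread(f'pics/{f}.png'),cv2.COLOR_BGR2GRAY).astype(np.float32)
    for z in(.090,.084,.078):
        xs=np.arange(-92,-48,2)/1000
        v=[np.mean([cv2.getRectSubPix(im,(1,1),tuple(map(float,P(f,x,y,z)+DZ)))[0,0] for y in(-.006,-.003,0,.003,.006)]) for x in xs]
        print(f,z,np.round(v).astype(int).tolist())
# scene calibration offset from the far/near base corners is unknown; use raw
DZ=np.array([0,0.])
if __name__=='__main__':
    print(P('scene0',-.069,0,.09),P('scene0',-.075,0,.09),P('scene0',-.095,.045,.014),P('scene0',-.095,-.045,.014))
    for f in sys.argv[1:]: prof(f)
E
python3 -c "
from h import *
shot('scene','s16')"; sed -i 's/^rep(/if __name__=="__main__": rep(/' c.py
python3 d.py scene0 s15 s16
```

```text
[253.11111395 184.91301885] [251.02212354 185.69689338] [241.72313176 194.97988197] [253.80701163 217.37183195]
scene0 0.09 [177, 172, 156, 125, 91, 73, 71, 74, 73, 71, 69, 67, 73, 82, 84, 83, 88, 92, 93, 91, 87, 82]
scene0 0.084 [186, 185, 175, 150, 112, 81, 72, 73, 73, 69, 66, 59, 59, 67, 73, 76, 80, 87, 90, 89, 85, 81]
scene0 0.078 [180, 186, 182, 164, 131, 93, 70, 70, 71, 68, 62, 54, 50, 53, 57, 62, 67, 75, 85, 87, 84, 79]
s15 0.09 [162, 158, 142, 116, 91, 76, 71, 65, 62, 63, 66, 67, 74, 97, 137, 170, 186, 189, 187, 187, 187, 186]
s15 0.084 [150, 149, 143, 124, 100, 80, 71, 66, 59, 59, 65, 68, 67, 75, 98, 138, 169, 182, 184, 184, 183, 185]
s15 0.078 [131, 133, 131, 121, 102, 83, 70, 64, 57, 52, 55, 61, 61, 60, 67, 91, 127, 153, 164, 165, 164, 167]
s16 0.09 [129, 125, 116, 99, 84, 78, 78, 79, 78, 73, 68, 65, 66, 72, 78, 89, 113, 138, 157, 163, 161, 159]
s16 0.084 [129, 128, 124, 111, 94, 79, 77, 78, 78, 73, 65, 61, 60, 66, 67, 70, 86, 118, 154, 177, 184, 185]
s16 0.078 [127, 129, 127, 119, 102, 84, 72, 74, 76, 74, 65, 56, 53, 56, 58, 55, 58, 74, 110, 150, 177, 188]
```

The near catch shows its closed profile again (s16 matches scene0; s15 was shifted about 6 mm). Both have snapped. Ease up, release and withdraw.

move_arm --gripper '[0.05,0.05,0.05,0.05,0.05]' --pt "0 0 -0.1" --pt "0 0 -0.1" --pt "0 0 -0.1" --pt "0 0 -0.05" --pt "0 0 0" --twist '[0,0,0,0,0]'

```text
clock: 38.6
position: [0.5331, -0.0124, 0.0781]
tool_rot: [3.141, 0.001, 2.76]
force: [2.9, -0.9, 4.6]
grip_width: 0.0129
finger_force: 121.0
```

move_arm --gripper '[0.5,0.5,0.5,0.5,0.5]' --pt "0 0 0" --pt "0 0 0" --pt "0 0 0" --pt "0 0 0" --pt "0 0 0" --twist '[0,0,0,0,0]'

```text
clock: 39.1
position: [0.5326, -0.0124, 0.0777]
tool_rot: [-3.141, -0.0, 2.76]
force: [0.2, 0.5, 0.2]
grip_width: 0.0428
finger_force: 0.0
```

move_arm --gripper '[0.6,0.6,0.6,0.6,0.6,0.6,0.6,0.6]' --pt "0 0 -1" --pt "0 0 -3" --pt "0 0 -4" --pt "0 0 -4" --pt "-4 0 0" --pt "-4 0 0" --pt "0 0 0" --pt "0 0 0" --twist '[0,0,0,0,0,0,0,0]'

```text
clock: 39.9
position: [0.6069, -0.0425, 0.1979]
tool_rot: [-3.141, -0.0, 2.759]
force: [-0.0, -0.1, 0.2]
grip_width: 0.0514
finger_force: 0.0
```

```bash
cat > e.py <<'E'
from h import *
import d
shot('wrist','w17');shot('scene','s17');d.prof('scene0');d.prof('s17')
M['plate2']=M['plate']
from c import rep,R,o; rep('w17',40,170)
# plate top-corner check in w17 for caught height 0.070
for z in(.070,.081): print(z,[proj('w17',R@np.array([x,y,z])+o,True).round(0).tolist() for x,y in((.057,.025),(.057,-.025),(-.057,-.025),(-.057,.025))])
E
python3 e.py
```

```text
scene0 0.09 [177, 172, 156, 125, 91, 73, 71, 74, 73, 71, 69, 67, 73, 82, 84, 83, 88, 92, 93, 91, 87, 82]
scene0 0.084 [186, 185, 175, 150, 112, 81, 72, 73, 73, 69, 66, 59, 59, 67, 73, 76, 80, 87, 90, 89, 85, 81]
scene0 0.078 [180, 186, 182, 164, 131, 93, 70, 70, 71, 68, 62, 54, 50, 53, 57, 62, 67, 75, 85, 87, 84, 79]
s17 0.09 [181, 176, 158, 127, 95, 77, 75, 76, 75, 71, 68, 69, 74, 82, 89, 105, 133, 157, 173, 178, 177, 175]
s17 0.084 [189, 190, 178, 152, 114, 86, 76, 75, 75, 72, 65, 59, 61, 68, 73, 82, 102, 133, 162, 179, 185, 187]
s17 0.078 [183, 189, 186, 167, 133, 97, 78, 74, 71, 70, 63, 55, 51, 54, 58, 61, 71, 94, 125, 155, 176, 185]
w17 {56: [319.6, 33.5], 62: [319.6, 26.3], 68: [319.6, 19.2], 74: [319.6, 12.3], 80: [319.6, 5.4]} nose [319.6  44.8]
320 40 [43, 42, 42, 43, 43, 69, 158, 159, 157, 158, 158, 158, 159, 159, 158, 159, 158, 158, 158, 149, 112, 76, 63, 63, 63, 77, 121, 149, 158, 157, 156, 157, 156, 157, 129, 54, 32, 31, 31, 31, 31, 31, 30, 29, 30, 31, 30, 30, 31, 31, 31, 31, 31, 31, 34, 38, 40, 41, 40, 40, 40, 41, 41, 41, 41, 41, 41, 41, 41, 41, 40, 41, 41, 40, 40, 40, 39, 40, 39, 40, 40, 39, 40, 40, 39, 40, 40, 39, 39, 39, 39, 50, 89, 149, 147, 147, 147, 147, 147, 141, 107, 66, 77, 81, 87, 105, 149, 224, 225, 224, 225, 225, 225, 228, 228, 228, 228, 228, 228, 228, 227, 151, 103, 103, 103, 103, 104, 103, 103, 103]
0.07 [[290.0, 38.0], [349.0, 38.0], [347.0, 166.0], [292.0, 166.0]]
0.081 [[289.0, 36.0], [350.0, 36.0], [349.0, 169.0], [291.0, 169.0]]
```

After release, the plate is covered up to the far nose position (row 45, predicted 44.8). The near catch profile is identical to the closed one. Handing in.

```bash
python3 -c "
from workcell import bot
print(bot.job_done())"
```

```text
the job is handed in; nothing more can be done
None
```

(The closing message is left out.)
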